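# Zero the angle dial of the bench torque gauge

## Task

Turn the gauge's dark dial, either way round, until its index mark lines up with the one long zero line on the scale ring around it. Push the dial's upright lug with a fingertip against one side of it at a time: do not pinch the lug, and leave the sockets and the extension piece standing where they are. Finish clear of the gauge with the dial at rest.

Things in the scene. Friction and masses are not known exactly. Their poses are not given: they have to be found in the camera images.
- gauge: bench angle gauge: blue square base plate 240 x 240 mm, 16 mm thick, fixed to the bench. Origin: centre of its underside, on the bench (z = 0), exactly under the dial's axis; z up. Its place and yaw on the bench differ each time
- scale: fixed aluminium scale ring round the dial, about 74 mm inner and 98 mm outer radius, its top 28 mm above the bench. 23 short thin black lines (9 mm x 1.6 mm) and one long thick black zero line (23.5 mm x 5 mm, across the ring's whole width), at every 15 degrees. Origin on the dial's axis at the ring's underside, z up; its x axis points from the dial's axis along the zero line. It is set at a different angle each time and does not turn
- zero (a point): inner end of the long zero line, on the ring's top face, 76 mm from the dial's axis
- dial (a joint): angle of the dial (rad) about its vertical axis, growing anticlockwise seen from above; 0 when the index mark points along the gauge's x axis. It turns freely either way, past full turns, and friction (about 3 N pushed at the lug) keeps it where it is left. The dial is a dark steel disc, 73 mm radius, its top 30 mm above the bench, with a square drive stub on its axis (25 mm square, up to 57 mm above the bench, on a 38 mm round collar) and the lug
- index (a point): outer end of the dial's index mark, a single white line 26 mm x 5 mm on the dial's top face reaching to its edge; this point is 72.5 mm from the axis. The lug stands directly opposite, on the other side of the axis
- lug (a point): top centre of the upright lug on the dial, 65 mm above the bench and 50 mm from the dial's axis: a steel post with a rubber pad on either side, 24 mm radially and 20 mm tangentially, standing 35 mm above the dial's top face. Axes are the dial's: x points from the lug towards the axis and the index mark
- pad_cw: rubber pad on the lug's -y (dial frame) face (24 mm radially, 5 mm thick, 29 mm tall, from 16 to 45 mm above the underside of the dial, i.e. 32 to 61 mm above the bench). Origin: the pad's centre. Its axes are the dial's. The rubber gives under 1 mm. Pushing on this pad turns the dial clockwise seen from above
- pad_ccw: rubber pad on the lug's +y (dial frame) face (24 mm radially, 5 mm thick, 29 mm tall, from 16 to 45 mm above the underside of the dial, i.e. 32 to 61 mm above the bench). Origin: the pad's centre. Its axes are the dial's. The rubber gives under 1 mm. Pushing on this pad turns the dial anticlockwise seen from above
- socket_large: dark impact socket, 62 mm across at its widest and 78 mm tall, standing loose on the bench on the gauge's +y side; a bystander. Origin: centre of its underside, z up
- socket_medium: bright steel impact socket, 48 mm across at its widest and 62 mm tall, standing loose on the bench on the gauge's -y side; a bystander. Origin: centre of its underside, z up
- socket_small: small dark impact socket, 36 mm across at its widest and 52 mm tall, standing loose on a far corner of the gauge's base plate; a bystander. Origin: centre of its underside, z up
- extension: round steel extension piece with a square top, 34 mm across at its widest and 95 mm tall, standing loose on the bench on the gauge's -y side; a bystander. Origin: centre of its underside, z up

How it is judged:
At the end, for the whole second after the job is handed in: The index mark's outer end is within 4 mm (under one line width, about 3 degrees) sideways of the zero line's centre line, on its side of the dial; the dial rests (under 0.05 rad/s); the sockets and extension are within 12 mm of their starts and within 0.2 rad of upright (y of index in the frame of scale between -0.004 and 0.004 m and x of index in the frame of scale above 0.05 m and velocity of joint dial between -0.05 and 0.05 rad/s and distance of each of socket_large, socket_medium, socket_small, extension from where it was at the start of the episode below 0.012 m and angle between each of socket_large, socket_medium, socket_small, extension's own z axis and vertical below 0.2 rad); the robot touches nothing.
It fails at once if the lug is pinched: the fingers press on both of its side pads at once (over 1 N on each) (contact force between the fingers and pad_ccw above 1 N and contact force between the fingers and pad_cw above 1 N).
It fails at once if a socket or the extension piece is lifted, carried, shoved more than 25 mm or knocked over (distance of any of socket_large, socket_medium, socket_small, extension from where it was at the start of the episode above 0.025 m or angle between any of socket_large, socket_medium, socket_small, extension's own z axis and vertical above 0.5 rad).
It also fails if it takes over 51 s, if anything falls off the work surface, if the arm or the gripper's body presses on something with over 40 N, if the wrist force passes 120 N, or if a joint passes its speed limit or range.

## Robot

A 7-joint arm with a two-finger parallel gripper is mounted at the origin on the work surface. World frame = base frame: x ahead of the robot, y to its left, z up, the work surface at z = 0. Lengths are in m, angles in rad, forces in N, time in s.
With the tool pointing down it reaches from about 0.35 to 0.9 m from the base axis. Payload 7.2 kg.
Tool frame: the origin (TCP) lies midway between the tips of the shut fingers; the grasp point (between the pads) lies 19 mm behind it; z points along the fingers, y is the line along which they close (so a half turn about z gives the same grasp; the last joint's range is limited). The gripper opens to 88 mm and grips with 3 to 60 N. Pads are 20 mm wide; open, the fingers measure 115 mm over their backs; the gripper's body (75 mm by 178 mm) begins 61 mm behind the grasp point.
Start: joints at [-1.247, 0.411, -0.013, 1.596, 0.006, 1.134, -0.082], TCP at [0.239, 0.578, 0.187] pointing down, gripper open.
Joint ranges: [-2.95, 2.95], [-0.29, 1.99], [-1.47, 1.44], [0.14, 2.54], [-1.03, 4.17], [0.13, 1.85], [-2.86, 2.86]. Speed limits (rad/s): [2.39, 2.39, 3.01, 3.01, 3.14, 3.14, 3.14].

## Interface

Orientations are given as a 3x3 rotation matrix whose columns are the frame's x, y, z axes.
In Python, from bench import robot, cams, models gives the robot as it stands.
- The arm moves only by the tool jog_arm, never from a script. Its argument "moves" is a list of rows, each a list of 5 numbers: the shift along the tool's x, y, z normalised to -1 to 1, where 1 is 0.2 m, then the turn about the tool's z normalised to -1 to 1, where 1 is pi rad, then the gripper command: -1 is shut, 1 is fully open, values between are in proportion. In form: [[dx, dy, dz, turn, claw], ...]. A call has 1 to 10 rows; each row shifts and turns the commanded pose from where the row before left it, along the tool's axes as they then stand; what a row does not reach is not made up. A row lasts 1/8 s, in which the tool goes at most 62.5 mm and 10.7 degrees, less where a joint would pass 70% of its speed; a pose out of reach is approached as far as the arm can. A call with a number of a shift or a turn outside -1 to 1 is refused whole. A call with a gripper value outside its range is refused whole. The fingers move at their own pace and stop on an object; "squeeze" is the grip in N (left out, the last holds). Time passes only in rows, so rows that do not move let the fingers close. It gives the time, the measured TCP pose, the force, the opening and the grip force at its end, in the units of the state.
- robot.get_obs(): the state, without advancing time (a new reading comes with each control period).
- cams.read_camera(name): name is "scene" or "top" or "wrist"; returns a dict with "color" (420x560x3 uint8, red, green, blue), "mtx" (3x3 intrinsics, pixels), "extrinsics" (4x4, takes a point from camera to world coordinates); the wrist camera has in their place "hand_eye" (4x4, takes a point from camera to tool coordinates, whose origin is the TCP and whose axes are the flange's). Camera axes: x right, y down, z forward; pixel columns grow to the right and rows downward; lengths in m; the calibration is good to about 2 mm. The wrist camera is an equidistant fisheye: a pixel r from the principal point sees the ray r / f radians off the axis. A picture is of the moment at which its call begins: read the wrist's pose just before it. There is no depth.
- robot.close_job(): hands the job in; it is judged then, once.
Trained networks look in the newest picture that a camera, given by its name, has taken for a name from the list of things; names that differ only in an ending like _2 or _b are one class to them, and where a whole thing is asked for, a point or a joint stands for the part that bears it (a point fixed in the world has none). Each returns a list of dicts, best first, with "score" (0 to 1); they miss things now and then, are a little off and sometimes report something else, mostly with a low value. They report only what shows in the picture. A call takes as long as a camera call.
- models.find_in(camera, thing): "extent" ([left, top, right, bottom] as shares, 0 to 1, of the picture: columns of its width, rows of its height, round what is visible of it).
The state is a dict: "t": time; "q": joint angles; "dq": joint speeds; "joint_torque": joint torques, N m; "tool_pos": TCP position; "ee_rot": TCP orientation; "ft_force": force on the tool from outside, world axes, zero at the start; "moment": the same for the moment, N m; "gripper_width": finger opening in m; "grasp_force": force on a finger pad.
Only numpy, scipy, OpenCV 4.12 (cv2) and the standard library are available. Lean on these libraries where they do the work, as an engineer would, in place of code of your own. Each camera call takes 0.05 s, during which the arm holds its last target. There are 200 camera calls.

## Working session

There is one attempt and no reset: what is moved stays moved. The work goes in short steps, Python scripts to look and compute and a tool call to move; the robot and the scene stay as the last step left them, time stands still between calls to the robot, and variables do not carry over. Pictures are saved under pics/ and viewed, at most 10 in all, crops included, and the job is handed in when it is done.

Besides the shell and the picture viewer there is one more tool, called after "Request:" as name(argument=value, ...) on one line, values as JSON. jog_arm: Moves the arm, as the interface text tells. Its arguments: {"type":"object","properties":{"moves":{"type":"array","items":{"type":"array","items":{"type":"number","minimum":-1,"maximum":1}}},"squeeze":{"type":"number"}},"required":["moves"]}

```bash
mkdir -p pics
python3 - <<'E'
from bench import robot,cams,models
import cv2,numpy as np
o=robot.get_obs();print(o['t'],o['tool_pos'],np.round(o['ee_rot'],3).tolist(),o['gripper_width'])
for c in('top','scene'):
    r=cams.read_camera(c);cv2.imwrite(f'pics/{c}0.png',r['color'][...,::-1]);print(c,r['mtx'].tolist(),np.round(r['extrinsics'],4).tolist())
    for t in('gauge','dial','index','lug','zero','socket_large','socket_medium','socket_small','extension'):
        print(t,[(round(d['score'],2),np.round(np.array(d['extent'])*[560,420,560,420]).tolist()) for d in models.find_in(c,t)[:2]])
E
```

```text
0.0 [0.2384815  0.57712463 0.18633629] [[-0.924, 0.382, -0.0], [0.382, 0.924, -0.001], [-0.0, -0.002, -1.0]] 0.08791836130789174
top [[466.16312297905256, 0.0, 274.43439783955426], [0.0, 466.16312297905256, 211.69766560760624], [0.0, 0.0, 1.0]] [[-0.0099, -0.9961, 0.0873, 0.5248], [-0.9999, 0.0087, -0.0138, 0.0608], [0.013, -0.0874, -0.9961, 1.0806], [0.0, 0.0, 0.0, 1.0]]
gauge [(0.65, [174.0, 191.0, 308.0, 323.0]), (0.55, [207.0, 223.0, 274.0, 287.0])]
dial [(0.92, [208.0, 221.0, 274.0, 288.0])]
index [(0.8, [207.0, 221.0, 273.0, 287.0])]
lug [(0.8, [207.0, 220.0, 272.0, 287.0])]
zero [(0.56, [195.0, 210.0, 283.0, 299.0]), (0.52, [312.0, 281.0, 337.0, 303.0])]
socket_large [(0.8, [145.0, 177.0, 178.0, 206.0])]
socket_medium [(0.75, [310.0, 280.0, 339.0, 305.0])]
socket_small [(0.49, [204.0, 189.0, 221.0, 209.0])]
extension [(0.69, [326.0, 234.0, 345.0, 249.0])]
scene [[380.2168995350844, 0.0, 279.6286906909534], [0.0, 380.2168995350844, 204.72256151727768], [0.0, 0.0, 1.0]] [[-0.1083, 0.864, -0.4917, 0.9556], [0.9941, 0.0956, -0.0509, 0.089], [0.003, -0.4943, -0.8693, 0.6522], [0.0, 0.0, 0.0, 1.0]]
gauge [(0.82, [240.0, 119.0, 396.0, 251.0])]
dial [(0.71, [283.0, 147.0, 360.0, 202.0])]
index [(0.65, [286.0, 142.0, 360.0, 203.0])]
lug [(0.21, [200.0, 146.0, 222.0, 187.0])]
zero [(0.55, [274.0, 136.0, 369.0, 223.0])]
socket_large [(0.66, [394.0, 219.0, 437.0, 262.0]), (0.49, [341.0, 215.0, 363.0, 241.0])]
socket_medium [(0.92, [224.0, 116.0, 242.0, 150.0])]
socket_small [(0.59, [344.0, 214.0, 363.0, 243.0])]
extension [(0.9, [202.0, 143.0, 221.0, 186.0])]
```

Run:
```python
import cv2
a=cv2.imread('pics/top0.png')[170:330,140:350];cv2.imwrite('pics/topc.png',cv2.resize(a,None,fx=3.75,fy=3.75,interpolation=2))
a=cv2.imread('pics/scene0.png')[110:270,195:445];cv2.imwrite('pics/scenec.png',cv2.resize(a,None,fx=3.2,fy=3.2,interpolation=2))
```

```text
(no output)
```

View pics/topc.png

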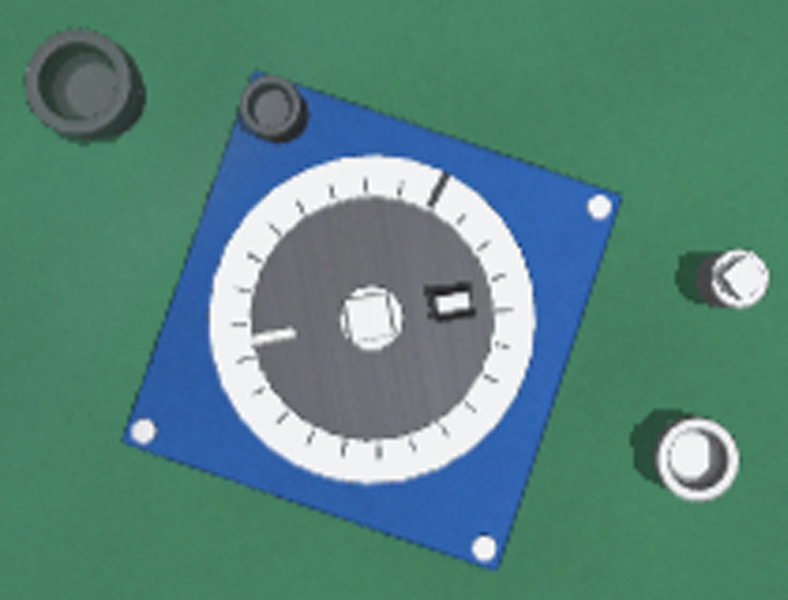

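View pics/scenec.png

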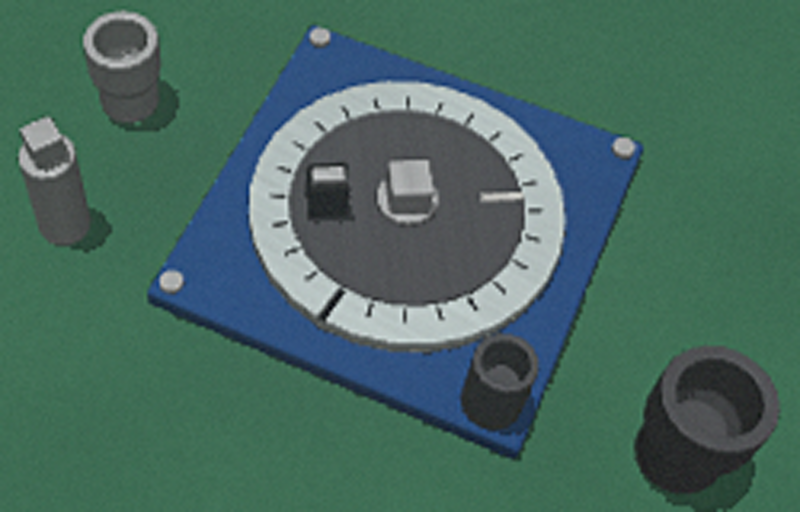

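The top crop shows the ring centred near (372,319), the index mark at (254,340), the lug at (450,302) and the zero line at (439,190). The scene crop agrees with this. The zero is about 127° clockwise from the index, so I'll push pad_cw, and the lug sweeps round the robot side. The only bystander on the plate, the small socket, stays out of its path.

```bash
cat > h.py <<'E'
from bench import robot,cams,models
import cv2,numpy as np
S=2.0  # px per mm
def rectify(r,c,z,half=130):
    """Plane z around c -> picture: column = y falling, row = x falling (seen from above)."""
    E=np.linalg.inv(r['extrinsics']);n=int(2*half*S)
    G=np.array([[0,-1e-3/S,c[0]+half*1e-3],[-1e-3/S,0,c[1]+half*1e-3],[0,0,z],[0,0,1]])
    H=r['mtx']@E[:3]@G   # rect px -> image px
    return cv2.warpPerspective(r['color'],H,(n,n),flags=cv2.INTER_CUBIC|cv2.WARP_INVERSE_MAP)
def angles(cam,c,out=None):
    r=cams.read_camera(cam);c=np.array(c,float)
    for _ in range(3):
        im=rectify(r,c,.028);hsv=cv2.cvtColor(im,cv2.COLOR_RGB2HSV)
        m=((hsv[...,1]<60)&(hsv[...,2]>130)).astype(np.uint8)
        cs=cv2.findContours(m,cv2.RETR_EXTERNAL,cv2.CHAIN_APPROX_NONE)[0]
        (u,v),rad=cv2.minEnclosingCircle(max(cs,key=lambda q:cv2.boundingRect(q)[2]))
        e=cv2.fitEllipse(cv2.convexHull(max(cs,key=lambda q:cv2.boundingRect(q)[2])))
        k=im.shape[0]/2; c+=np.array([k-e[0][1],k-e[0][0]])*1e-3/S
    def prof(im,r0,r1):
        a=np.deg2rad(np.arange(0,360,.25));g=cv2.cvtColor(im,cv2.COLOR_RGB2GRAY)
        R=np.arange(r0,r1,.5)[:,None]*S
        return cv2.remap(g,(k-R*np.sin(a)).astype(np.float32),(k-R*np.cos(a)).astype(np.float32),1).astype(float).mean(0)
    def peak(p):
        p=np.clip(p-np.median(p)-.5*(p.max()-np.median(p)),0,None);a=np.deg2rad(np.arange(0,360,.25))
        i=p.argmax();w=np.abs((np.arange(1440)-i+720)%1440-720)<24
        return np.rad2deg(np.angle((p*w*np.exp(1j*a)).sum()))
    im2=rectify(r,c,.030)
    z=peak(-prof(im,86,96));i=peak(prof(im2,50,71))
    if out: cv2.imwrite(out,im[...,::-1])
    print(cam,'c',c.round(4),'rad mm',np.round(np.array(e[1])/2/S,1),'zero',z.round(2),'index',i.round(2),'turn still',((z-i+180)%360-180).round(2))
    return c,z,i
E
python3 - <<'E'
from h import *
angles('top',(.46,.13),'pics/r1.png');angles('scene',(.46,.13),'pics/r2.png')
a=np.hstack([cv2.imread('pics/r1.png'),cv2.imread('pics/r2.png')]);cv2.imwrite('pics/r.png',cv2.resize(a,(800,400)))
E
```

```text
top c [0.5215 0.1274] rad mm [97.5 97.7] zero -27.65 index 99.71 turn still -127.37
scene c [0.5225 0.1272] rad mm [97.7 98. ] zero -27.62 index 100.79 turn still -128.41
```

View pics/r.png

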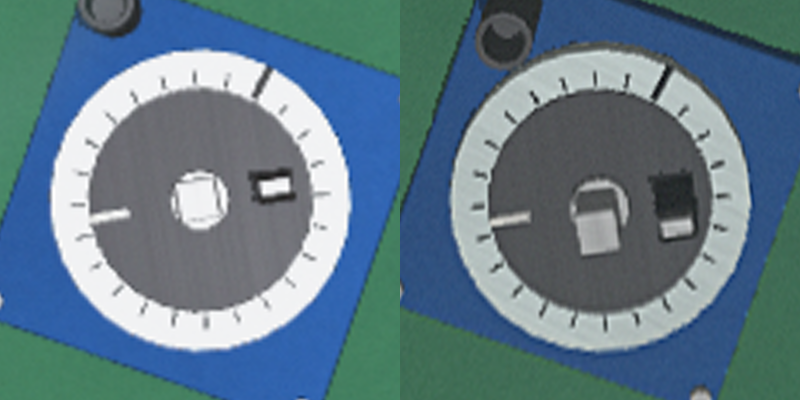

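Request:
jog_arm(moves=[[0,0,0,-0.045,-1],[0,0,0,-0.045,-1],[0,0,0,-0.045,-1],[0,0,0,-0.0465,-1],[-0.096,-0.227,0,0,-1],[-0.096,-0.227,0,0,-1],[-0.096,-0.227,0,0,-1],[-0.096,-0.227,0,0,-1],[-0.096,-0.227,0,0,-1],[-0.096,-0.227,0,0,-1]])

```text
t: 2.35
tool_pos: [0.4012, 0.3286, 0.1874]
ee_rot: [[-0.984, -0.177, 0.0], [-0.177, 0.984, 0.0], [-0.001, 0.0, -1.0]]
ft_force: [1.0, 1.0, 0.2]
gripper_width: 0.0008
grasp_force: 0.0
```

Request:
jog_arm(moves=[[-0.096,-0.227,0,0,-1],[-0.096,-0.227,0,0,-1],[-0.096,-0.227,0,0,-1],[-0.096,-0.227,0,0,-1],[-0.096,-0.227,0,0,-1],[-0.096,-0.227,0,0,-1],[0,0,0,0,-1],[0,0,0,0,-1]])

```text
t: 3.35
tool_pos: [0.5618, 0.0829, 0.187]
ee_rot: [[-0.984, -0.177, -0.001], [-0.177, 0.984, 0.0], [0.0, 0.001, -1.0]]
ft_force: [-0.4, 0.4, 0.4]
gripper_width: 0.0006
grasp_force: 0.0
```

```bash
cat > g.py <<'E'
from h import *
def goto(p,yaw):
    o=robot.get_obs();R=o['ee_rot'];d=R.T@(np.array(p)-o['tool_pos']);y=np.degrees(np.arctan2(R[1,0],R[0,0]))
    print('t',o['t'],'pos',o['tool_pos'].round(4),'yaw',y.round(2),'q7',o['q'][6].round(2),'F',np.round(o['ft_force'],1),'w',round(o['gripper_width'],4),'cmd',(d/.2).round(4),'turn',round(-((yaw-y+180)%360-180)/180,4))
E
python3 -c "
from g import *
goto((.5627,.0818,.040),190.2)"
```

```text
t 3.35 pos [0.5618 0.0829 0.187 ] yaw -169.78 q7 1.57 F [-0.4  0.4  0.4] w 0.0006 cmd [-0.004  -0.0067  0.7349] turn 0.0001
```

Request:
jog_arm(moves=[[-0.004,-0.0067,0.2,0,-1],[0,0,0.2,0,-1],[0,0,0.2,0,-1],[0,0,0.1,0,-1],[0,0,0.035,0,-1],[0,0,0,0,-1],[0.025,0,0,0,-1],[0.025,0,0,0,-1],[0,0,0,0,-1]])

```text
t: 4.47
tool_pos: [0.5531, 0.0793, 0.0407]
ee_rot: [[-0.984, -0.177, 0.001], [-0.177, 0.984, 0.0], [-0.001, 0.0, -1.0]]
ft_force: [-0.7, -0.1, 1.1]
gripper_width: 0.0005
grasp_force: 0.0
```

Run:
```python
from g import *
goto((.5627-.0098-.002,.0818-.0018,.040),190.2)
r=cams.read_camera('top');a=r['color'][200:310,180:300,::-1]
cv2.imwrite('pics/t2.png',cv2.resize(a,None,fx=5,fy=5,interpolation=2))
```

```text
t 4.475 pos [0.5531 0.0793 0.0407] yaw -169.79 q7 1.6 F [-0.7 -0.1  1.1] w 0.0005 cmd [0.0101 0.0051 0.0036] turn 0.0001
```

View pics/t2.png

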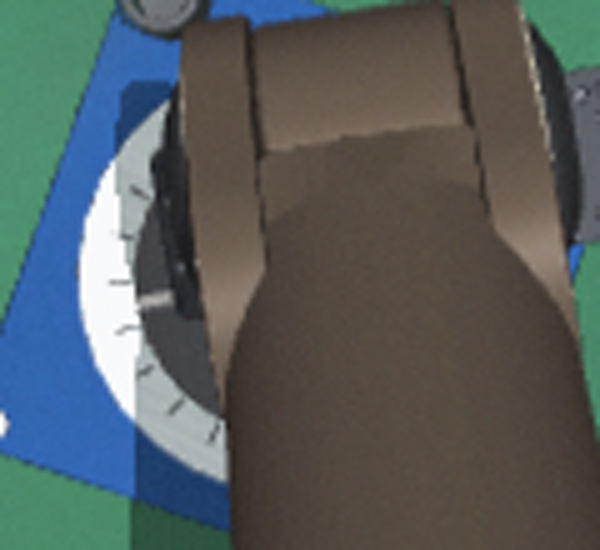

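The arm hides most of the dial. The index is still at about (155,300), so nothing has moved. Starting the push along the arc.

Request:
jog_arm(moves=[[0.01,0,0,0,-1],[0.0291,-0.0094,0,0.035,-1],[0.0291,-0.0094,0,0.035,-1],[0.0291,-0.0094,0,0.035,-1],[0.0291,-0.0094,0,0.035,-1],[0.0291,-0.0094,0,0.035,-1],[0.0291,-0.0094,0,0.035,-1],[0.0291,-0.0094,0,0.035,-1],[0.0291,-0.0094,0,0.035,-1],[0,0,0,0,-1]])

```text
t: 5.78
tool_pos: [0.5039, 0.0743, 0.0401]
ee_rot: [[-0.765, 0.644, -0.0], [0.644, 0.765, -0.0], [0.0, -0.0, -1.0]]
ft_force: [0.5, -0.1, 0.5]
gripper_width: 0.0007
grasp_force: 0.0
```

```bash
cat >> g.py <<'E'
def arc(yaw,off=20,rho=52,z=.04,c=(.522,.1273)):
    a=np.radians(yaw);t=np.array([np.cos(a),np.sin(a)]);r=np.array([-t[1],t[0]])
    p=np.array(c)+1e-3*(rho*r-off*t); goto((*p,z),yaw)
    d=robot.get_obs()['tool_pos'][:2]-np.array(c);print('now off',-d@t*1e3,'rho',d@r*1e3,'finger lug-angle est',yaw+90)
E
python3 - <<'E'
from g import *
arc(190.2-50.4)
for n in('top','scene'): angles(n,(.522,.1273))
r=cams.read_camera('scene');a=r['color'][110:270,195:445,::-1]
cv2.imwrite('pics/s3.png',cv2.resize(a,None,fx=3,fy=3,interpolation=2))
E
```

```text
t 5.775 pos [0.5039 0.0743 0.0401] yaw 139.9 q7 0.83 F [ 0.5 -0.1  0.5] w 0.0007 cmd [0.0018 0.001  0.0007] turn 0.0005
now off 20.369958189671753 rho 52.19472051967524 finger lug-angle est 229.79999999999998
top c [0.5232 0.1297] rad mm [94.5 97.2] zero -71.28 index 101.71 turn still -173.0
scene c [0.5327 0.1438] rad mm [77.3 93.6] zero -40.88 index 47.33 turn still -88.21
```

View pics/s3.png

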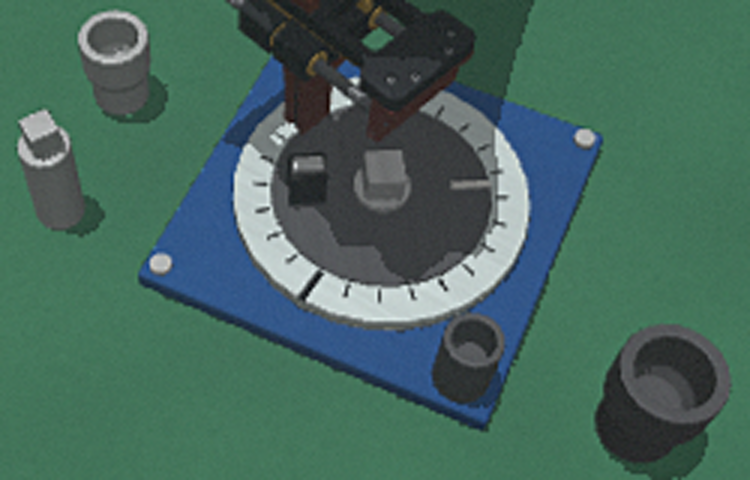

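Run:
```python
from g import *
r=cams.read_camera('scene');o=robot.get_obs();E=np.linalg.inv(r['extrinsics'])
def pr(p):
    q=r['mtx']@(E[:3,:3]@p+E[:3,3]);return (q[:2]/q[2]-[195,110])*3
for d in((0,0,0),(0,.05,0),(0,-.05,0),(0,0,-.08),(0,.05,-.08),(0,-.05,-.08)): print(d,pr(o['tool_pos']+o['ee_rot']@np.array(d)).round())
for d in [(.522,.1273,.03),(.522+.05*np.cos(np.radians(-79.8)),.1273+.05*np.sin(np.radians(-79.8)),.065)]: print(pr(np.array(d)))
w=cams.read_camera('wrist');cv2.imwrite('pics/w3.png',w['color'][...,::-1]);print(w['hand_eye'].round(3).tolist())
```

```text
(0, 0, 0) [302. 150.]
(0, 0.05, 0) [357. 196.]
(0, -0.05, 0) [250. 107.]
(0, 0, -0.08) [308.  71.]
(0, 0.05, -0.08) [368. 119.]
(0, -0.05, -0.08) [250.  25.]
[380.01488321 187.91822758]
[306.7950441  160.85938488]
[[-0.0, -0.968, -0.252, 0.068], [1.0, -0.0, -0.0, -0.001], [0.0, -0.252, 0.968, -0.198], [0.0, 0.0, 0.0, 1.0]]
```

View pics/w3.png

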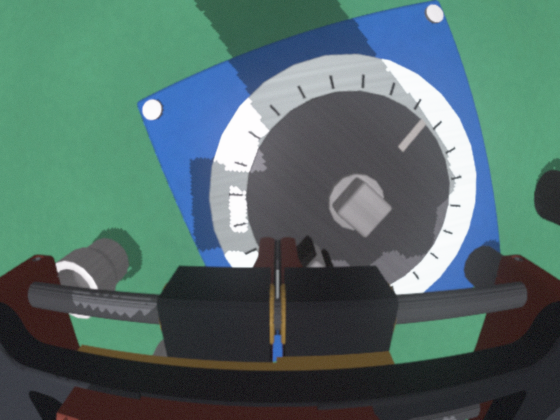

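Run:
```python
from g import *
o=robot.get_obs();w=cams.read_camera('wrist');K=w['mtx'];he=np.linalg.inv(w['hand_eye']);T=o['ee_rot'].T
def pw(p):
    t=T@(np.array(p)-o['tool_pos']);q=he[:3,:3]@t+he[:3,3];th=np.arctan2(np.hypot(*q[:2]),q[2]);d=q[:2]/np.hypot(*q[:2])
    return (d*th*K[0,0]+K[:2,2]).round()
print('tcp',pw(o['tool_pos']),'dial c',pw((.522,.1273,.03)),'stub top',pw((.522,.1273,.057)))
for a in(-70,-80,-90,-130): print(a,'lug top',pw((.522+.05*np.cos(np.radians(a)),.1273+.05*np.sin(np.radians(a)),.065)),'base',pw((.522+.05*np.cos(np.radians(a)),.1273+.05*np.sin(np.radians(a)),.03)),'index',pw((.522-.0725*np.cos(np.radians(a)),.1273-.0725*np.sin(np.radians(a)),.03)))
a=w['color'][190:300,220:380,::-1];cv2.imwrite('pics/w4.png',cv2.resize(a,None,fx=4.5,fy=4.5,interpolation=2))
print(o['t'],o['q'].round(3),np.round(o['joint_torque'],1))
```

```text
tcp [278. 233.] dial c [356. 198.] stub top [366. 208.]
-70 lug top [324. 282.] base [317. 259.] index [410. 107.]
-80 lug top [312. 275.] base [307. 252.] index [424. 119.]
-90 lug top [302. 265.] base [298. 244.] index [435. 133.]
-130 lug top [282. 212.] base [281. 198.] index [450. 199.]
6.025 [-0.519  0.417  0.351  2.037 -0.212  0.721  0.835] [ -0.1 -48.1   4.7 -20.7  -0.    0.1   0. ]
```

View pics/w4.png

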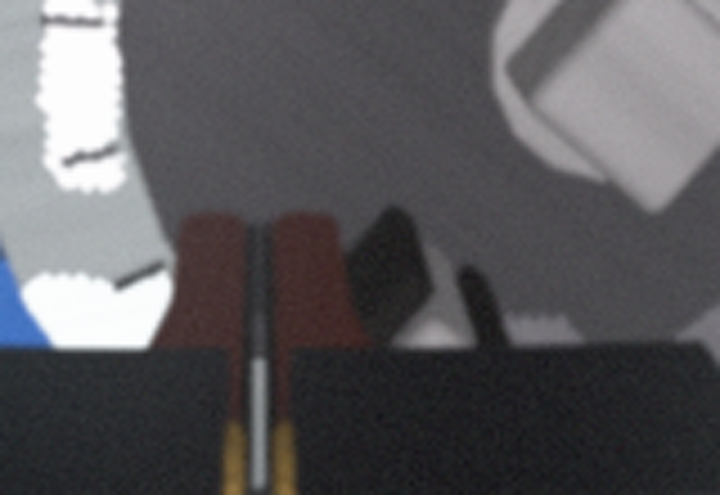

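The wrist crop shows the shut fingers at about (260,280), already past the lug at about (410,290). The lug hasn't moved, although the poses say the finger swept through it. A small slow reverse push will show whether contact is real.

Request:
jog_arm(moves=[[-0.028,0.0125,0,-0.035,-1],[-0.028,0.0125,0,-0.035,-1],[-0.028,0.0125,0,-0.035,-1]])

```text
t: 6.45
tool_pos: [0.5226, 0.0707, 0.0401]
ee_rot: [[-0.933, 0.359, 0.0], [0.359, 0.933, 0.0], [-0.0, 0.0, -1.0]]
ft_force: [-0.7, 0.1, 0.5]
gripper_width: 0.0008
grasp_force: 0.0
```

```bash
cat >> g.py <<'E'
def dialw(yawhint=None,c=(.522,.1273)):
    """Index angle from the wrist picture: brightest radial line on the dial's top."""
    o=robot.get_obs();w=cams.read_camera('wrist');K=w['mtx'];he=np.linalg.inv(w['hand_eye'])
    a=np.radians(np.arange(-180,180,.5));R=np.arange(.050,.071,.001)
    def samp(R,z):
        P=np.stack([c[0]+R[:,None]*np.cos(a),c[1]+R[:,None]*np.sin(a),np.full((len(R),len(a)),z)],-1)
        q=((P-o['tool_pos'])@o['ee_rot'])@he[:3,:3].T+he[:3,3];h=np.hypot(q[...,0],q[...,1]);th=np.arctan2(h,q[...,2])
        m=(q[...,:2]/h[...,None]*(th*K[0,0])[...,None]+K[:2,2]).astype(np.float32)
        return cv2.remap(cv2.cvtColor(w['color'],cv2.COLOR_RGB2GRAY),m[...,0],m[...,1],1,borderMode=cv2.BORDER_CONSTANT).astype(float)
    p=samp(R,.030).mean(0);z=-samp(np.arange(.086,.096,.001),.028).max(0)
    top=np.argsort(p)[::-1];out=[]
    for i in top:
        if all(abs((np.degrees(a[i])-x+180)%360-180)>12 for x,_ in out): out.append((np.degrees(a[i]).round(1),p[i].round()))
        if len(out)==3:break
    print('wrist index cand',out)
E
python3 - <<'E'
from g import *
arc(190.2-31.5);dialw()
r=cams.read_camera('top');im=rectify(r,(.522,.1273),.03)
r=cams.read_camera('scene');im2=rectify(r,(.522,.1273),.03)
w=cams.read_camera('wrist')['color'][:300]
h=[cv2.resize(x,(266,266)) for x in(im,im2)]+[cv2.resize(w,(266,266))]
cv2.imwrite('pics/m5.png',cv2.resize(np.hstack(h),None,fx=1,fy=1)[...,::-1])
E
```

```text
t 6.45 pos [0.5226 0.0707 0.0401] yaw 158.95 q7 1.13 F [-0.7  0.1  0.5] w 0.0008 cmd [0.0055 0.0026 0.0007] turn 0.0014
now off 21.098853923877744 rho 52.517682737385854 finger lug-angle est 248.7
wrist index cand [(np.float64(99.0), np.float64(166.0)), (np.float64(-132.5), np.float64(134.0)), (np.float64(-156.0), np.float64(114.0))]
```

View pics/m5.png

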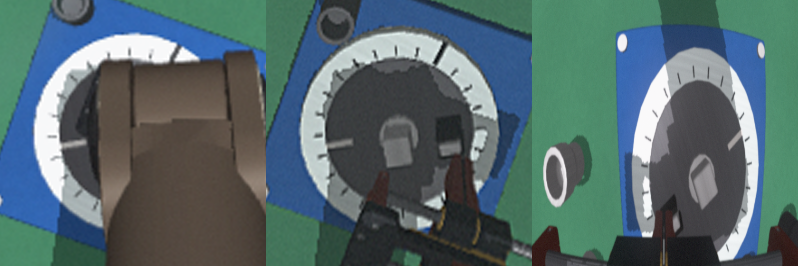

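Run:
```python
from g import *
o=robot.get_obs();r=cams.read_camera('scene');E=np.linalg.inv(r['extrinsics']);im=r['color'].astype(int)
def pr(p):
    q=r['mtx']@(E[:3,:3]@p+E[:3,3]);return (q[:2]/q[2]).round(1)
for dz in(0,-.01,-.02,-.03,-.05,-.08): print(dz,pr(o['tool_pos']+o['ee_rot']@np.array([0,0,dz])))
print('lug top',pr(np.array([.531,.078,.065])),'base',pr(np.array([.531,.078,.03])))
m=(im[...,0]>1.4*im[...,1])&(im[...,0]>35)
for v in range(100,185,3):
    u=np.nonzero(m[v,250:340])[0]+250
    if len(u):print(v,u.tolist() if len(u)<12 else (u[0],u[-1],len(u)))
```

```text
0 [293.3 167.2]
-0.01 [293.5 164.2]
-0.02 [293.7 161.1]
-0.03 [293.9 158. ]
-0.05 [294.3 151.5]
-0.08 [294.9 141.1]
lug top [297.2 163.7] base [296.4 174.1]
100 [274, 279]
103 [264, 270, 271, 278, 280, 282, 283, 284]
106 (np.int64(269), np.int64(310), 13)
109 (np.int64(276), np.int64(302), 14)
112 [282, 283, 284, 285, 286, 287, 293, 298, 300, 301]
115 [282, 290, 291, 292, 293, 295, 296, 299, 300]
118 [291, 293, 294, 295, 296, 298, 299, 300, 301]
121 [251, 298, 299, 301]
133 [310]
136 [308]
139 [287]
142 [288]
145 [296, 298]
148 [289, 334, 337, 338]
151 [289, 290, 331]
154 [288, 331, 333]
157 [329, 331, 332]
160 [296]
```

Run:
```python
from g import *
r=cams.read_camera('scene');im=cv2.resize(r['color'][110:200,245:365],None,fx=6.5,fy=6.5,interpolation=2)
im=cv2.convertScaleAbs(im,alpha=1.6)
cv2.circle(im,(int((293.3-245)*6.5),int((167.2-110)*6.5)),5,(255,255,0),1)
cv2.imwrite('pics/s6.png',im[...,::-1])
```

```text
(no output)
```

View pics/s6.png

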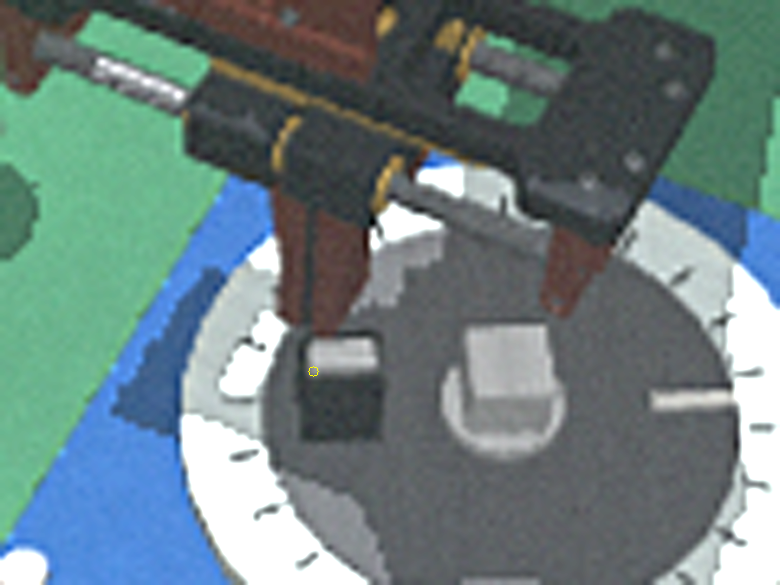

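The last crop shows the tip ending at about (300,325). If its height were as reported it would be at about (313,371), so the fingertips really sit about 25 mm higher and passed over the lug. I'll go back to the starting side and feel downward for the dial surface.

Request:
jog_arm(moves=[[-0.028,0.0125,0,-0.035,-1],[-0.028,0.0125,0,-0.035,-1],[-0.028,0.0125,0,-0.035,-1],[-0.028,0.0125,0,-0.035,-1],[-0.028,0.0125,0,-0.035,-1],[-0.07,0,0,0,-1],[0,0,0,0,-1]])

```text
t: 7.62
tool_pos: [0.5663, 0.0817, 0.0401]
ee_rot: [[-0.985, -0.175, 0.001], [-0.175, 0.985, 0.0], [-0.001, -0.0, -1.0]]
ft_force: [0.1, 0.3, 0.6]
gripper_width: 0.0005
grasp_force: 0.0
```

Run:
```python
from g import *
arc(190.2,off=34);dialw()
o=robot.get_obs();w=cams.read_camera('wrist');K=w['mtx'];he=np.linalg.inv(w['hand_eye'])
print(K[0,0])
for dz in(0,-.01,-.02,-.03):
    l=[]
    for x,y in((.01,-.013),(.01,.013),(.0,0)):
        q=he[:3,:3]@np.array([x,y,dz])+he[:3,3];h=np.hypot(*q[:2]);l.append((q[:2]/h*np.arctan2(h,q[2])*K[0,0]+K[:2,2]).round(1).tolist())
    print(dz,l)
```

```text
t 7.625 pos [0.5663 0.0817 0.0401] yaw -169.94 q7 1.59 F [0.1 0.3 0.6] w 0.0005 cmd [0.0077 0.0037 0.0007] turn -0.0008
now off 35.54672067007768 rho 52.73829489269235 finger lug-angle est 280.2
wrist index cand [(np.float64(-75.5), np.float64(197.0)), (np.float64(100.0), np.float64(155.0)), (np.float64(-118.5), np.float64(130.0))]
325.19226210127806
0 [[258.5, 219.7], [299.4, 219.7], [278.9, 234.6]]
-0.01 [[257.6, 224.4], [300.5, 224.4], [279.0, 239.9]]
-0.02 [[256.6, 229.5], [301.7, 229.5], [279.1, 245.8]]
-0.03 [[255.5, 235.3], [303.0, 235.2], [279.2, 252.2]]
```

Request:
jog_arm(moves=[[0,0,0.025,0,-1],[0,0,0.025,0,-1],[0,0,0,0,-1]])

```text
t: 8.1
tool_pos: [0.5647, 0.0814, 0.0295]
ee_rot: [[-0.984, -0.177, -0.001], [-0.177, 0.984, -0.0], [0.001, -0.0, -1.0]]
ft_force: [0.5, -0.7, 0.3]
gripper_width: 0.0001
grasp_force: 0.0
```

Request:
jog_arm(moves=[[0,0,0.02,0,-1],[0,0,0,0,-1]])

```text
t: 8.35
tool_pos: [0.565, 0.0814, 0.0259]
ee_rot: [[-0.984, -0.177, -0.0], [-0.177, 0.984, -0.0], [0.0, 0.0, -1.0]]
ft_force: [0.4, 0.5, 0.5]
gripper_width: 0.0006
grasp_force: 0.0
```

Request:
jog_arm(moves=[[0,0,0.015,0,-1],[0,0,0,0,-1]])

```text
t: 8.6
tool_pos: [0.5651, 0.0814, 0.0229]
ee_rot: [[-0.984, -0.177, -0.0], [-0.177, 0.984, -0.0], [0.0, 0.0, -1.0]]
ft_force: [-0.1, -0.5, -0.1]
gripper_width: 0.0003
grasp_force: 0.0
```

Request:
jog_arm(moves=[[0,0,0.015,0,-1],[0,0,0.015,0,-1],[0,0,0,0,-1]])

```text
t: 8.98
tool_pos: [0.5649, 0.0814, 0.0168]
ee_rot: [[-0.984, -0.178, -0.001], [-0.178, 0.984, -0.0], [0.001, 0.0, -1.0]]
ft_force: [-1.0, -0.5, -0.3]
gripper_width: 0.0003
grasp_force: 0.0
```

Request:
jog_arm(moves=[[0.03,0,0,0,-1],[0.03,0,0,0,-1],[0.02,0,0,0,-1],[0.02,0,0,0,-1],[0,0,0,0,-1]])

```text
t: 9.6
tool_pos: [0.5456, 0.0773, 0.0174]
ee_rot: [[-0.984, -0.177, 0.0], [-0.177, 0.984, -0.0], [-0.0, -0.0, -1.0]]
ft_force: [3.6, -2.1, 0.4]
gripper_width: 0.0006
grasp_force: 1.2
```

Run:
```python
from g import *
arc(190.2,off=20,z=.017);dialw()
```

```text
t 9.6 pos [0.5456 0.0773 0.0174] yaw -169.8 q7 1.6 F [ 3.6 -2.1  0.4] w 0.0006 cmd [-0.028   0.0068  0.0019] turn -0.0
now off 14.404346053732729 rho 53.36885967994946 finger lug-angle est 280.2
wrist index cand [(np.float64(91.0), np.float64(161.0)), (np.float64(-124.5), np.float64(128.0)), (np.float64(-112.0), np.float64(126.0))]
```

Contact: 3.6 N, and the index has gone from 100° to 91°. Continuing along the arc.

Request:
jog_arm(moves=[[0.0297,-0.0063,0,0.035,-1],[0.0297,-0.0063,0,0.035,-1],[0.0297,-0.0063,0,0.035,-1],[0.0297,-0.0063,0,0.035,-1],[0.0297,-0.0063,0,0.035,-1],[0.0297,-0.0063,0,0.035,-1],[0.0297,-0.0063,0,0.035,-1],[0.0297,-0.0063,0,0.035,-1],[0.0297,-0.0063,0,0.035,-1],[0,0,0,0,-1]])

```text
t: 10.9
tool_pos: [0.4927, 0.081, 0.0172]
ee_rot: [[-0.69, 0.724, -0.001], [0.724, 0.69, 0.0], [0.001, -0.0, -1.0]]
ft_force: [0.1, -0.7, 1.1]
gripper_width: 0.0002
grasp_force: 0.6
```

Run:
```python
from g import *
arc(190.2-56.7,off=14.4,rho=53.4,z=.017);dialw()
```

```text
t 10.9 pos [0.4927 0.081  0.0172] yaw 133.59 q7 0.76 F [ 0.1 -0.7  1.1] w 0.0002 cmd [-0.0051 -0.0015  0.001 ] turn 0.0005
now off 13.377735010287255 rho 53.09729280524001 finger lug-angle est 223.5
wrist index cand [(np.float64(32.0), np.float64(239.0)), (np.float64(-137.5), np.float64(149.0)), (np.float64(-4.5), np.float64(142.0))]
```

Request:
jog_arm(moves=[[0.0295,-0.006,0,0.035,-1],[0.0295,-0.006,0,0.035,-1],[0.0295,-0.006,0,0.035,-1],[0.0295,-0.006,0,0.035,-1],[0.0295,-0.006,0,0.035,-1],[0.0295,-0.006,0,0.035,-1],[0.0295,-0.006,0,0.035,-1],[0.0168,-0.0035,0,0.02,-1],[0,0,0,0,-1]])

```text
t: 12.08
tool_pos: [0.468, 0.1172, 0.017]
ee_rot: [[0.07, 0.998, -0.001], [0.998, -0.07, -0.0], [-0.0, -0.001, -1.0]]
ft_force: [0.6, -1.2, -0.4]
gripper_width: 0.0004
grasp_force: 0.7
```

Run:
```python
from g import *
arc(133.59-47.7,off=13.4,rho=53.1,z=.017);dialw()
for n in('scene',): angles(n,(.522,.1273))
```

```text
t 12.075 pos [0.468  0.1172 0.017 ] yaw 85.98 q7 0.0 F [ 0.6 -1.2 -0.4] w 0.0004 cmd [0.0025 0.0003 0.    ] turn 0.0005
now off 13.903199524271907 rho 53.16682085376185 finger lug-angle est 175.89
wrist index cand [(np.float64(-15.0), np.float64(246.0)), (np.float64(75.5), np.float64(127.0)), (np.float64(59.5), np.float64(124.0))]
scene c [0.5229 0.1269] rad mm [97.6 97.9] zero -27.58 index -13.58 turn still -13.99
```

Request:
jog_arm(moves=[[0.014,-0.003,0,0.0167,-1],[0.014,-0.003,0,0.0167,-1],[0.014,-0.003,0,0.0167,-1],[0,0,0,0,-1]])

```text
t: 12.68
tool_pos: [0.4671, 0.1256, 0.017]
ee_rot: [[0.226, 0.974, -0.001], [0.974, -0.226, -0.0], [-0.0, -0.001, -1.0]]
ft_force: [-0.6, -3.1, -0.0]
gripper_width: 0.0002
grasp_force: 1.1
```

Run:
```python
from g import *
arc(85.98-9,off=13.4,rho=53.1,z=.017);dialw()
for n in('scene','top'): angles(n,(.522,.1273))
```

```text
t 12.675 pos [0.4671 0.1256 0.017 ] yaw 76.91 q7 -0.14 F [-0.6 -3.1 -0. ] w 0.0002 cmd [ 0.0032 -0.0002  0.    ] turn -0.0004
now off 14.036226898440662 rho 53.05863158385592 finger lug-angle est 166.98000000000002
wrist index cand [(np.float64(-23.0), np.float64(239.0)), (np.float64(78.0), np.float64(119.0)), (np.float64(65.5), np.float64(117.0))]
scene c [0.5229 0.1269] rad mm [97.5 97.9] zero -27.58 index -22.22 turn still -5.35
top c [0.5219 0.1272] rad mm [97.2 97.6] zero -150.47 index -21.88 turn still -128.59
```

Request:
jog_arm(moves=[[0.0116,-0.0025,0,0.0139,-1],[0.0116,-0.0025,0,0.0139,-1],[0,0,0,0,-1]])

```text
t: 13.2
tool_pos: [0.4673, 0.1305, 0.017]
ee_rot: [[0.311, 0.95, -0.001], [0.95, -0.311, -0.0], [-0.0, -0.001, -1.0]]
ft_force: [-1.5, -1.8, 0.5]
gripper_width: 0.0005
grasp_force: 1.2
```

Run:
```python
from g import *
arc(76.91-5,off=14,rho=53.1,z=.017);dialw()
for n in('scene','top'): angles(n,(.522,.1273))
```

```text
t 13.2 pos [0.4673 0.1305 0.017 ] yaw 71.88 q7 -0.22 F [-1.5 -1.8  0.5] w 0.0005 cmd [-0.0003 -0.0006  0.0001] turn -0.0002
now off 13.949630620457622 rho 52.97221134011155 finger lug-angle est 161.91
wrist index cand [(np.float64(-27.5), np.float64(237.0)), (np.float64(84.5), np.float64(120.0)), (np.float64(72.0), np.float64(119.0))]
scene c [0.5233 0.1265] rad mm [96.7 97.9] zero -27.34 index -27.26 turn still -0.09
top c [0.522  0.1272] rad mm [97.1 97.6] zero -156.04 index -27.3 turn still -128.74
```

Aligned to within about 0.4°. Backing off, lifting, and checking.

Request:
jog_arm(moves=[[-0.03,0,0,0,-1],[-0.06,0,0,0,-1],[0,0,-0.2,0,-1],[0,0,-0.25,0,-1],[0,0,-0.25,0,-1],[-0.2,0,0,0,-1],[-0.25,0,0,0,-1],[-0.25,0,0,0,-1],[-0.25,0,0,0,-1],[0,0,0,0,-1]])

```text
t: 14.6
tool_pos: [0.4012, -0.0701, 0.1571]
ee_rot: [[0.318, 0.948, 0.0], [0.948, -0.318, 0.002], [0.002, -0.0, -1.0]]
ft_force: [1.1, 0.7, -0.1]
gripper_width: 0.0006
grasp_force: 0.0
```

Run:
```python
from g import *
for n in('scene','top'): angles(n,(.522,.1273),f'pics/{n}9.png')
for t in('socket_large','socket_medium','socket_small','extension'):
  for c in('top','scene'): print(c,t,[(round(d['score'],2),np.round(np.array(d['extent'])*[560,420,560,420]).tolist()) for d in models.find_in(c,t)[:1]])
o=robot.get_obs();print(o['t'],o['tool_pos'],o['ft_force'])
a=np.hstack([cv2.imread('pics/top9.png'),cv2.imread('pics/scene9.png')]);cv2.imwrite('pics/f.png',cv2.resize(a,(800,400)))
```

```text
scene c [0.5226 0.1272] rad mm [97.6 98. ] zero -27.66 index -27.55 turn still -0.11
top c [0.5216 0.1274] rad mm [97.5 97.7] zero -27.67 index -27.37 turn still -0.31
top socket_large [(0.62, [146.0, 177.0, 180.0, 204.0])]
scene socket_large [(0.71, [397.0, 220.0, 436.0, 261.0])]
top socket_medium [(0.93, [311.0, 282.0, 342.0, 305.0])]
scene socket_medium [(0.68, [225.0, 117.0, 242.0, 151.0])]
top socket_small [(0.66, [203.0, 188.0, 221.0, 209.0])]
scene socket_small [(0.88, [344.0, 216.0, 361.0, 243.0])]
top extension [(0.53, [328.0, 234.0, 346.0, 248.0])]
scene extension [(0.94, [199.0, 149.0, 223.0, 184.0])]
15.1 [ 0.40281729 -0.06665979  0.1570338 ] [0.49100679 0.1454309  0.14514829]
```

Both cameras put the index within 0.3° of zero, and the bystanders have not moved.

```bash
python3 -c "
from bench import robot
print(robot.close_job())"
```

```text
the job is handed in; nothing more can be done
None
```

The dial's index mark is within about 0.3° of the zero line by both cameras, the sockets and extension piece have not moved, the arm is clear of the gauge, and the job is handed in; the verdict was not shown.

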